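# Restock the top of the carton pile

### The arm

A 7-joint arm with a two-finger parallel gripper is mounted at the origin on the work surface. World frame = base frame: x ahead of the robot, y to its left, z up, the work surface at z = 0. Lengths are in m, angles in rad, forces in N, time in s.
With the tool pointing down it reaches from about 0.425 to 0.925 m from the base axis. Payload 6.8 kg.
Tool frame: the origin (TCP) lies at the very end of the fingers, on their centre line; the grasp point (between the pads) lies 19 mm behind it; z points along the fingers, y is the line along which they close (so a half turn about z gives the same grasp; the last joint's range is limited). The gripper opens to 85 mm and grips with 20 to 120 N. Pads are 22 mm wide; open, the fingers measure 114 mm over their backs; the gripper's body (76 mm by 85 mm) begins 54 mm behind the grasp point. The pads swing forward as they close: fully open they stand 13 mm farther back than shut.
Start: joints at [1.006, 0.477, 0.022, 1.555, -0.011, 1.109, -0.083], TCP at [0.298, -0.606, 0.231] pointing down, gripper open.
Joint ranges: [-2.96, 2.96], [-0.34, 2.1], [-1.41, 1.46], [0.24, 2.44], [-1.37, 4.51], [0.17, 1.92], [-2.96, 2.96]. Speed limits (rad/s): [2.39, 2.39, 3.14, 3.14, 3.14, 3.14, 3.14].

### API

Orientations are given as a rotation vector (axis times angle).
In Python, from bench import r gives the robot as it stands.
- The arm moves only by the tool play_rows, never from a script. Its argument "targets" is text: rows parted by semicolons, each of 5 numbers parted by spaces: the closure, from -1 (fully open) to 1 (shut), then the shift along the tool's x, y, z in m, then the turn about the tool's z in rad. In form: gripper dx dy dz spin; .... A call has 1 to 8 rows; each row is the pose to reach, as a shift and turn from the pose commanded when the call began, along the tool's axes at that moment; what a row does not reach only later rows make up. A row lasts 1/12 s, in which the tool goes at most 41.7 mm and 7.16 degrees, less where a joint would pass 70% of its speed; a pose out of reach is approached as far as the arm can. A call with a gripper value outside its range is refused whole. The fingers move at their own pace and stop on an object; "squeeze" is the grip in N (left out, the last holds). Time passes only in rows, so rows that repeat a pose let the fingers close. It gives the time, the measured TCP pose, the force, the opening and the grip force at its end, in the units of the state.
- r.get_obs(): the state, without advancing time (a new reading comes with each control period).
- r.grab_frame(name): name is "scene" or "top" or "wrist"; returns the picture (480x640x3 uint8, red, green, blue); there is no depth.
- r.camera_info(name): a dict with "fov_y" (degrees; the focal length in pixels is half the picture's height over the tangent of half this angle, whatever the lens; pixels are square), "cx", "cy" (the principal point, pixels), "k1" (the pictures are not rectified: a ray, as slopes to the right and down, at radius r is drawn at 1 + k1 r^2 times it, then the intrinsics apply), "position" and "rotation" of the camera in the world. Camera axes: x right, y down, z forward; pixel columns grow to the right and rows downward; lengths in m; the calibration is good to about 2 mm. A picture is of the moment at which its call begins: read the wrist's pose just before it. camera_info takes no time and is no camera call; for the wrist camera it gives the pose at the moment of the call.
- r.hand_in(): hands the job in; it is judged then, once.
The state is a dict: "clock": time; "joints": joint angles; "qvel": joint speeds; "tau": joint torques, N m; "tcp_pos": TCP position; "orientation": TCP orientation; "contact_force": force on the tool from outside, world axes, zero at the start; "moment": the same for the moment, N m; "grip_width": finger opening in m; "gripper_force": force on a finger pad.
Only numpy, scipy, OpenCV 4.12 (cv2) and the standard library are available. Lean on these libraries where they do the work, as an engineer would, in place of code of your own. Each camera call takes 0.05 s, during which the arm holds its last target. There are 200 camera calls.

### The job

Draw the make-up carton that sticks out of the low display shelf straight out through the front of its bay, then lay it flat on top of the carton pile on the pedestal, lined up with the pile, lengthwise the same way, to within a centimetre or so. Nobody has noted how high the pedestal is set: lower the carton gently until it rests on the pile, and only then let go; do not drop it. Leave everything else on the counter where it is.

Things in the scene. Friction and masses are not known exactly. Their poses are not given: they have to be found in the camera images.
- carton_mid (a point): Carton to move: rigid, closed, dull pink, pale panel on top, 120 (x) x 56 (y) x 28 mm high, 0.13-0.25 kg. Point: its centre, 14 mm above its underside; z up. Starts flat on the counter in the shelf's first bay, within 2 degrees of the shelf's direction, its -x end 50-60 mm out of the open front. Gripped across the 56 mm with fingertips a few mm above its underside, the fingers clear the pile.
- shelf: Fixed low white display shelf without floor. Origin on the counter, middle of the first bay; x points to the closed back, bays open to -x (towards the robot, turned up to 15 degrees). Front edge x = -70 mm, back +70. First bay: y = -36 to +36, 38 mm clear height; second bay: y = +42 to +114 mm. A carton is clear of it when its centre is beyond x = -130 mm.
- stand: Fixed pedestal, origin on the counter at its middle: base 130 (x) x 100 x 8 mm, column, 130 x 64 mm platform with a pile of two cartons (120 x 56 x 28 mm each, fixed to it), centred over the origin, length along the stand's x. Height of the pile's top unreported: 127 to 182 mm above the counter. It holds its height unless pressed beyond about 90 N. Shelf and stand may swap sides of the counter.
- shelf_roof (a point): Point on top of the shelf's flat roof, over its front edge in the middle of the first bay, 44 mm above the counter. The roof covers both bays. Things stand only on its rear, from 100 mm behind this edge, up to 80 mm above the roof.
- neighbour_mid (a point): Another carton of the same size, its centre, lying wholly inside the shelf's second bay; leave it alone.
- tonic_mid (a point): Centre of a loose small bottle, 28 mm across, 75 mm high, standing on the rear of the shelf's roof; leave it alone.
- jar_mid (a point): Centre of a loose white cream jar, 48 mm across, 45 mm high, on the counter near the robot, between shelf and stand; leave it alone.
- spray_mid (a point): Centre of a loose amber bottle, 38 mm across, 110 mm high, on the counter between shelf and stand; leave it alone.
- bangle_mid (a point): Centre of a loose brass bangle, 68 mm across, 12 mm high, lying flat on the counter between shelf and stand; leave it alone.
There are look-alikes about, which are no part of the job. What is shaped like the stand but green is not meant.

How it is judged:
By the outcome, as a careful person would: the job done as asked, in the order asked, and still so for the second after the job is handed in, with the robot touching nothing.
It also fails if it takes over 61 s, if anything falls off the work surface, if the arm or the gripper's body presses on something with over 40 N, if the wrist force passes 120 N, or if a joint passes its speed limit or range.

## Working session

There is one attempt and no reset: what is moved stays moved. The work goes in short steps, Python scripts to look and compute and a tool call to move; the robot and the scene stay as the last step left them, time stands still between calls to the robot, and variables do not carry over. Pictures are saved under pics/ and viewed, at most 10 in all, crops included, and the job is handed in when it is done.

Besides the shell and the picture viewer there is one more tool, called as name(argument=value, ...), one argument or row to a line, values as JSON. play_rows: Moves the arm, as the interface text tells. Its arguments: {"type":"object","properties":{"targets":{"type":"string"},"squeeze":{"type":"number"}},"required":["targets"]}

```bash
mkdir -p pics; ls; cat > h.py <<'E'
import numpy as np, cv2
from bench import r
from scipy.spatial.transform import Rotation as R
def ray(ci,u,v):
    f=240/np.tan(np.radians(ci["fov_y"])/2)
    K=np.array([[f,0,ci["cx"]],[0,f,ci["cy"]],[0,0,1.]])
    p=np.array([(u-ci["cx"])/f,(v-ci["cy"])/f]);q=p.copy()
    for _ in range(50): q=p/(1+ci["k1"]*(q@q))
    M=np.array(ci["rotation"]); M=M if M.shape==(3,3) else R.from_rotvec(M).as_matrix()
    d=M@np.array([q[0],q[1],1.]); return np.array(ci["position"]),d/np.linalg.norm(d)
def plane(ci,u,v,z):
    o,d=ray(ci,u,v); return o+d*(z-o[2])/d[2]
def tri(c1,p1,c2,p2):
    o1,d1=ray(c1,*p1);o2,d2=ray(c2,*p2)
    s=np.linalg.lstsq(np.c_[d1,-d2],o2-o1,rcond=None)[0]
    a,b=o1+s[0]*d1,o2+s[1]*d2
    return (a+b)/2,np.linalg.norm(a-b)
def proj(ci,X):
    f=240/np.tan(np.radians(ci["fov_y"])/2)
    M=np.array(ci["rotation"]); c=M.T@(np.array(X)-np.array(ci["position"]))
    q=c[:2]/c[2]; q=q*(1+ci["k1"]*(q@q)); return q*f+[ci["cx"],ci["cy"]]
def save(n,img): cv2.imwrite(n,img[...,::-1])
E
python3 - <<'E'
from h import *
for n in ("scene","top","wrist"):
    print(n,r.camera_info(n)); save(f"pics/{n}0.png",r.grab_frame(n))
print(r.get_obs())
E
```

```text
pics
scene {'fov_y': 49.80548115890881, 'cx': 322.64725379844856, 'cy': 236.04901902112405, 'k1': -0.0709810292868916, 'position': array([ 1.28382935, -0.13357   ,  0.71070935]), 'rotation': array([-1.78805001, -1.4401882 ,  0.70900985])}
top {'fov_y': 55.76148791972713, 'cx': 321.3686820088558, 'cy': 239.11390612705503, 'k1': -0.10696559815104456, 'position': array([0.31905159, 0.07589806, 0.94057612]), 'rotation': array([-2.14709704,  2.13566115, -0.17040993])}
wrist {'fov_y': 58.39188051564323, 'cx': 321.8086928581314, 'cy': 240.46981919183023, 'k1': -0.059431350877487556, 'position': array([ 0.36125507, -0.57410393,  0.37432555]), 'rotation': array([ 2.4550142 , -1.52911292, -0.2222297 ])}
{'clock': 0.15, 'joints': array([ 1.0058997 ,  0.4776345 ,  0.02232186,  1.556177  , -0.01151989,
        1.10927058, -0.0830926 ]), 'qvel': array([-0.00071023, -0.00100056,  0.0002268 , -0.00332053, -0.00042462,
       -0.00047976, -0.00046794]), 'tau': array([ 3.36866135e-03, -5.96927869e+01,  1.61028419e+00, -2.81490469e+01,
        1.26146543e-02,  6.53268158e-03, -1.50039341e-05]), 'tcp_pos': array([ 0.2975532 , -0.6054002 ,  0.23055227]), 'orientation': array([-3.05871615e+00, -7.11074922e-01,  5.84438048e-04]), 'contact_force': array([-0.03675817, -0.00078256, -0.35675905]), 'moment': array([ 0.01424445, -0.06212961,  0.02327721]), 'gripper_force': 0.0, 'grip_width': 0.08519521080759927}
```

```bash
sed -i 's/    M=np.array(ci\["rotation"\]); c=M.T/    M=R.from_rotvec(ci["rotation"]).as_matrix(); c=M.T/' h.py
```

```text
(no output)
```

View pics/top0.png

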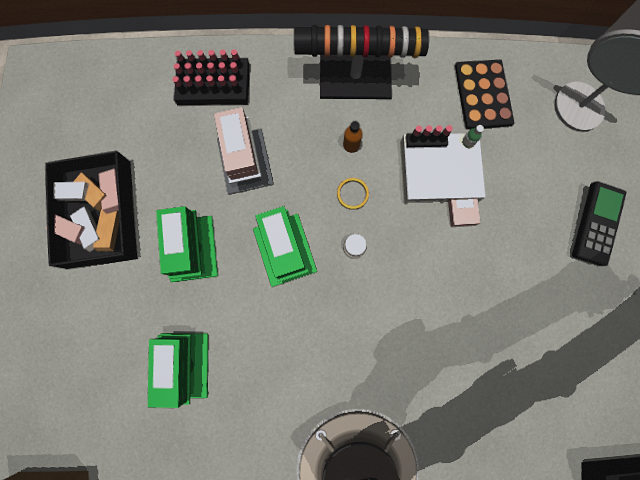

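View pics/scene0.png

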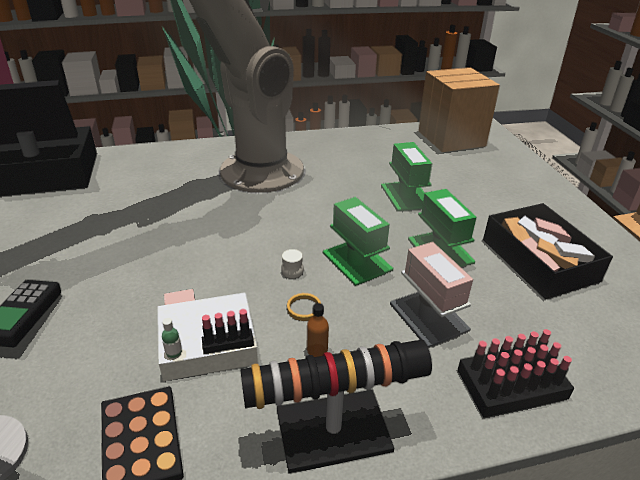

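```bash
python3 - <<'E'
from h import *
t=cv2.imread("pics/top0.png");s=cv2.imread("pics/scene0.png")
a=cv2.resize(t[95:200,205:285],(400,525),interpolation=cv2.INTER_CUBIC)
b=cv2.resize(s[230:350,385:480],(400,505),interpolation=cv2.INTER_CUBIC)
b=cv2.copyMakeBorder(b,0,20,0,0,0)
cv2.imwrite("pics/c1.png",np.hstack([a,b]))
b=cv2.resize(t[180:235,395:495],(800,440),interpolation=cv2.INTER_CUBIC)
cv2.imwrite("pics/c2.png",b)
E
```

```text
(no output)
```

View pics/c1.png

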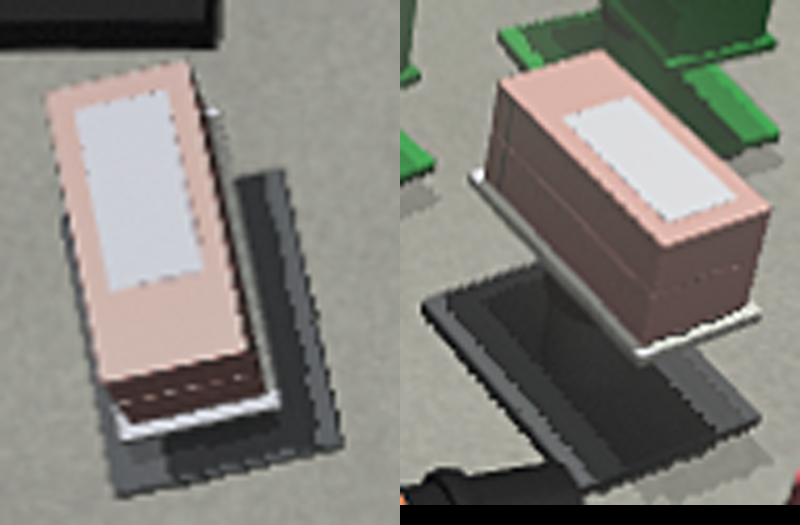

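View pics/c2.png

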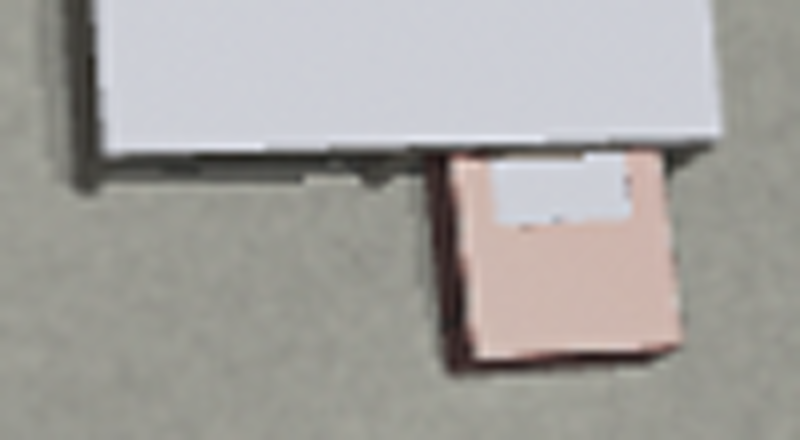

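```bash
python3 - <<'E'
from h import *
T=r.camera_info("top");S=r.camera_info("scene")
pt=np.array([[48,97],[188,62],[248,350],[103,382]])/5+[205,95]-.4
ps=np.array([[370,210],[265,247],[100,85],[200,52]])/4.21+[385,230]-.4
P=[]
for a,b in zip(pt,ps):
    X,e=tri(T,a,S,b);P.append(X);print(X.round(4),e.round(4))
P=np.array(P);print("c",P.mean(0).round(4),[np.linalg.norm(P[i]-P[i-1]).round(4) for i in range(4)])
z=P[:,2].mean()
Q=np.array([plane(T,*a,z) for a in pt]);print("top only",Q.mean(0).round(4),[np.linalg.norm(Q[i]-Q[i-1]).round(4) for i in range(4)])
d=(Q[0]+Q[1]-Q[2]-Q[3]);print("yaw",np.degrees(np.arctan2(d[1],d[0])))
c=np.array([[475,360],[682,345],[660,150],[450,155]])/8+[395,180]-.45
C=np.array([plane(T,*a,.028) for a in c]);print(C.round(4))
d=C[3]+C[2]-C[0]-C[1];e=C[0]-C[1]
print("w",np.linalg.norm(e),"yaw len",np.degrees(np.arctan2(d[1],d[0])),"yaw end",np.degrees(np.arctan2(-e[0],e[1])))
s=np.array([[103,152],[720,138]])/8+[395,180]-.45
s=np.array([plane(T,*a,.044) for a in s]);e=s[0]-s[1];print(s.round(4),np.linalg.norm(e),"shelf yaw",np.degrees(np.arctan2(-e[0],e[1])))
for n in ("shelf",):
  print()
for nm,p,z in(("jar",(355,245),.045),("spray",(352,137),.0),("bangle",(352,194),.006),("spraytop",(355,125),.11),("jarscene",(291,262),.03)):
  print(nm,plane(S if 'scene' in nm else T,*p,z).round(3))
print(R.from_rotvec(r.get_obs()["orientation"]).as_matrix().round(3))
E
```

```text
[0.6875 0.2811 0.1332] 0.0021
[0.7009 0.2277 0.1345] 0.0025
[0.5859 0.2006 0.1337] 0.0023
[0.573  0.2537 0.1347] 0.0013
c [0.6368 0.2408 0.1341] [np.float64(0.1177), np.float64(0.0551), np.float64(0.1182), np.float64(0.0546)]
top only [0.6364 0.2398 0.1341] [np.float64(0.1167), np.float64(0.0551), np.float64(0.1184), np.float64(0.0551)]
yaw 13.221981893427847
[[ 0.4947 -0.2002  0.028 ]
 [ 0.4991 -0.2554  0.028 ]
 [ 0.5512 -0.2523  0.028 ]
 [ 0.5491 -0.196   0.028 ]]
w 0.05533003046934878 yaw len 3.9179762142674255 yaw end 4.569713628297261
[[ 0.5449 -0.1013  0.044 ]
 [ 0.5505 -0.2627  0.044 ]] 0.16142538117265537 shelf yaw 1.9754411193639017

jar [0.449 0.007 0.045]
spray [0.694 0.008 0.   ]
bangle [0.563 0.009 0.006]
spraytop [0.675 0.01  0.11 ]
jarscene [0.451 0.005 0.03 ]
[[ 0.897  0.441 -0.001]
 [ 0.441 -0.897  0.001]
 [-0.    -0.001 -1.   ]]
```

play_rows(
  targets="-1 0.04 -0.034 0 0.05; -1 0.075 -0.064 0 0.1; -1 0.105 -0.09 0 0.15; -1 0.135 -0.115 0 0.2; -1 0.165 -0.14 0 0.25; -1 0.195 -0.167 0 0.3; -1 0.225 -0.193 0 0.35; -1 0.25 -0.214 0 0.387",
  squeeze=40,
)

```text
clock: 0.82
tcp_pos: [0.4282, -0.3007, 0.2312]
orientation: [-3.139, -0.107, 0.0]
contact_force: [1.3, 0.6, 0.1]
grip_width: 0.085
gripper_force: 0.0
```

play_rows(
  targets="-1 0.02 -0.035 0 0; -1 0.037 -0.072 0 0; -1 0.037 -0.072 0 0; -1 0.037 -0.072 0 0",
)

```text
clock: 1.15
tcp_pos: [0.4606, -0.2263, 0.2313]
orientation: [-3.139, -0.119, -0.0]
contact_force: [-0.3, -0.2, -0.6]
grip_width: 0.0853
gripper_force: 0.0
```

```bash
python3 - <<'E'
from h import *
o=r.get_obs();W=r.camera_info("wrist");im=r.grab_frame("wrist")
print(o["tcp_pos"],o["orientation"],W["position"],W["rotation"])
save("pics/w1.png",im)
E
```

```text
[ 0.460604   -0.22634928  0.23129078] [-3.13875142e+00 -1.18695234e-01 -2.57988609e-04] [ 0.53133807 -0.22111255  0.37518258] [ 2.14061204 -1.98517059 -0.28595128]
```

View pics/w1.png

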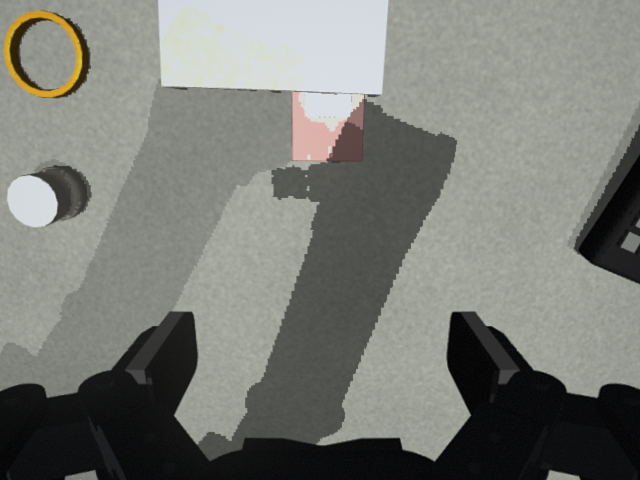

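```bash
python3 - <<'E'
from h import *
im=cv2.imread("pics/w1.png")[...,::-1].astype(int)
m=((im[...,0]-im[...,1])>15).astype(np.uint8); m[:80]=0;m[170:]=0;m[:,:270]=0;m[:,390:]=0
ys,xs=np.nonzero(m)
L=[];Rr=[];B=[]
for y in range(105,155):
    x=np.nonzero(m[y])[0]; L.append((x[0]-.5,y));Rr.append((x[-1]+.5,y))
for x in range(300,358):
    y=np.nonzero(m[:,x])[0]; B.append((x,y[-1]+.5))
L,Rr,B=map(np.array,(L,Rr,B))
pl=np.polyfit(L[:,1],L[:,0],1);pr=np.polyfit(Rr[:,1],Rr[:,0],1);pb=np.polyfit(B[:,0],B[:,1],1)
def cor(p):
    y=160.
    for _ in range(20): x=np.polyval(p,y);y=np.polyval(pb,x)
    return x,y
cl,cr=cor(pl),cor(pr);print(cl,cr)
o=r.get_obs();W=r.camera_info("wrist");T=r.camera_info("top")
a,b=plane(W,*cl,.028),plane(W,*cr,.028);print(a,b,np.linalg.norm(a-b))
a2,b2=plane(W,np.polyval(pl,105),105,.028),plane(W,np.polyval(pr,105),105,.028)
for p,q in((a,a2),(b,b2)): print("yaw",np.degrees(np.arctan2((q-p)[1],(q-p)[0])))
e=a-b;print("yaw end",np.degrees(np.arctan2(-e[0],e[1])))
ct=np.array([[475,360],[682,345]])/8+[395,180]-.45
print(tri(W,cl,T,ct[0]),tri(W,cr,T,ct[1]))
# shelf front roof edge from wrist
s=[plane(W,*p,.044) for p in((162,86),(382,95))];e=s[0]-s[1];print(s,np.linalg.norm(e),np.degrees(np.arctan2(-e[0],e[1])))
print("tcp yaw",np.degrees(2*np.arctan2(.1187,3.13875)))
E
```

```text
(np.float64(291.4999999999999), np.float64(160.5)) (np.float64(361.21541416566606), np.float64(160.50000000000003))
[ 0.49361099 -0.20175725  0.028     ] [ 0.49760619 -0.25741884  0.028     ] 0.05580479252608755
yaw 3.0729118674182883
yaw 2.763525693373349
yaw end 4.105455903674505
(array([ 0.49421864, -0.20111394,  0.02698366]), np.float64(0.001840270588382458)) (array([ 0.49841921, -0.25652157,  0.02753866]), np.float64(0.002523957879661728))
[array([ 0.5435345 , -0.10432082,  0.044     ]), array([ 0.54798075, -0.26661437,  0.044     ])] 0.16235444429957246 1.5693031439758114
tcp yaw 4.3315138863581835
```

play_rows(
  targets="-1 0.03 0.003 0.028 0.008; -1 0.06 0.006 0.055 0.015; -1 0.06 0.006 0.09 0.015; -1 0.06 0.006 0.125 0.015; -1 0.06 0.006 0.16 0.015; -1 0.06 0.006 0.185 0.015; -1 0.06 0.006 0.205 0.015; -1 0.06 0.006 0.205 0.015",
)

```text
clock: 1.87
tcp_pos: [0.5159, -0.232, 0.0221]
orientation: [-3.139, -0.082, 0.012]
contact_force: [-0.5, 1.0, 0.4]
grip_width: 0.0855
gripper_force: 0.0
```

play_rows(
  targets="-1 0 0 0.01 0; -1 0 0 0.018 0; -1 0 0 0.021 0; -1 0 0 0.021 0",
)

```text
clock: 2.2
tcp_pos: [0.5199, -0.2313, 0.0054]
orientation: [3.14, 0.085, 0.0]
contact_force: [0.7, 0.1, 0.0]
grip_width: 0.0857
gripper_force: 0.0
```

play_rows(
  targets="-1 0.001 -0.003 0 -0.005; -1 0.001 -0.003 0 -0.005; -0.3 0.001 -0.003 0 -0.005; 1 0.001 -0.003 0 -0.005; 1 0.001 -0.003 0 -0.005; 1 0.001 -0.003 0 -0.005; 1 0.001 -0.003 0 -0.005; 1 0.001 -0.003 0 -0.005",
  squeeze=40,
)

```text
clock: 2.87
tcp_pos: [0.5211, -0.2278, 0.0059]
orientation: [3.14, 0.094, 0.001]
contact_force: [-0.9, 0.9, 5.8]
grip_width: 0.055
gripper_force: 42.4
```

play_rows(
  targets="1 0 0 0 0; 1 0 0 0 0; 1 0 0 0 0; 1 0 0 0 0; 1 0 0 0 0; 1 0 0 0 0",
)

```text
clock: 3.37
tcp_pos: [0.5211, -0.2278, 0.006]
orientation: [3.14, 0.094, 0.001]
contact_force: [-0.9, 1.6, 5.2]
grip_width: 0.0548
gripper_force: 42.4
```

play_rows(
  targets="1 0 0 -0.002 0; 1 -0.012 0 -0.002 0; 1 -0.026 -0.001 -0.002 0; 1 -0.041 -0.001 -0.002 0; 1 -0.056 -0.002 -0.002 0; 1 -0.071 -0.002 -0.002 0; 1 -0.084 -0.002 -0.002 0; 1 -0.09 -0.003 -0.002 0",
)

```text
clock: 4.03
tcp_pos: [0.4281, -0.2305, 0.007]
orientation: [-3.14, -0.092, 0.004]
contact_force: [-0.1, 0.0, -1.9]
grip_width: 0.0553
gripper_force: 42.4
```

play_rows(
  targets="1 0 0 0 0; 1 0 0 -0.01 0; 1 0 0 -0.025 0; 1 0 0 -0.045 0; 1 0 0 -0.065 0; 1 0 0 -0.075 0; 1 0 0 -0.08 0; 1 0 0 -0.08 0",
)

```text
clock: 4.7
tcp_pos: [0.432, -0.2305, 0.0885]
orientation: [3.139, 0.094, 0.004]
contact_force: [0.8, -0.1, -1.5]
grip_width: 0.0552
gripper_force: 42.8
```

```bash
python3 - <<'E'
from h import *
o=r.get_obs();print(o["tcp_pos"],o["orientation"])
t=r.grab_frame("top");s=r.grab_frame("scene");w=r.grab_frame("wrist")
save("pics/t2.png",t);save("pics/s2.png",s);save("pics/w2.png",w)
a=cv2.resize(w[0:300,160:480],(400,375));b=cv2.resize(s[200:380,80:272],(400,375))
save("pics/c3.png",np.hstack([a,b]))
E
```

```text
[ 0.43198912 -0.23045415  0.08850852] [3.13909091 0.09435598 0.0040801 ]
```

View pics/c3.png

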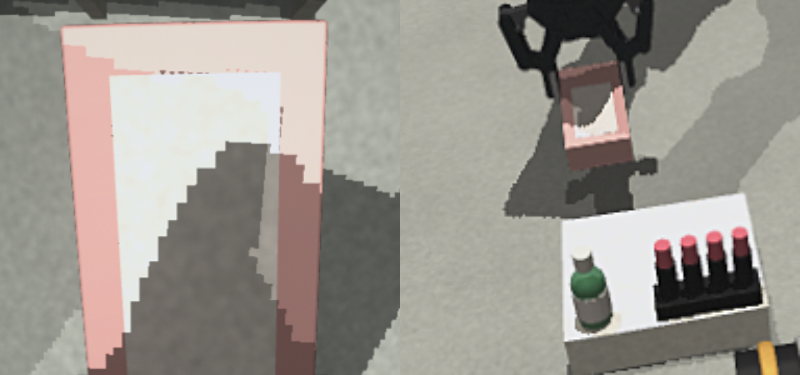

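```bash
python3 - <<'E'
from h import *
W=r.camera_info("wrist");S=r.camera_info("scene");T=r.camera_info("top")
X,e=tri(W,(209.2,22),S,(191,265.8));Y,f=tri(W,(421.2,16.4),S,(157.4,271.6));print(X,e,Y,f)
# precise right/left/far corners with mask on wrist
im=cv2.imread("pics/w2.png")[...,::-1].astype(int)
m=((im[...,0]-im[...,1])>12)
for y in (40,80,120,200,260,290):
    x=np.nonzero(m[y,180:460])[0]+180; print(y,x[0],x[-1])
for x in(230,300,400): print(x,np.nonzero(m[:100,x])[0][0])
t=cv2.imread("pics/t2.png")[...,::-1].astype(int)
for z in (.10,.11,.116):
    a,b=plane(W,209.2,22,z),plane(W,421.2,16.4,z);e=a-b;print(z,a,b,np.linalg.norm(e),np.degrees(np.arctan2(-e[0],e[1])))
for n,p in(("g1",(278,235)),("g2",(173,235))): print(n,plane(T,*p,.15).round(3))
E
```

```text
[ 0.52299648 -0.19355307  0.10838251] 0.002443404761370206 [ 0.52784918 -0.25118677  0.10856212] 0.002259348734007031
40 209 421
80 212 420
120 215 418
200 222 415
260 227 413
290 229 411
230 20
300 17
400 15
0.1 [ 0.52474458 -0.19264822  0.1       ] [ 0.5296672  -0.25174105  0.1       ] 0.059297513706997054 4.761927458560038
0.11 [ 0.52294463 -0.19518917  0.11      ] [ 0.52748958 -0.24974837  0.11      ] 0.05474817884407504 4.761927458560127
0.116 [ 0.52186466 -0.19671374  0.116     ] [ 0.52618302 -0.24855276  0.116     ] 0.05201857792632187 4.761927458559987
g1 [0.45  0.151 0.15 ]
g2 [0.449 0.339 0.15 ]
```

```bash
python3 - <<'E'
from h import *
W=r.camera_info("wrist")
im=cv2.imread("pics/w2.png")[...,::-1].astype(int)
m=((im[...,0]-im[...,1])>12)
A=[];B=[]
for y in range(30,290,5):
    x=np.nonzero(m[y,180:460])[0]+180
    A.append(plane(W,x[0]-.5,y,.1085));B.append(plane(W,x[-1]+.5,y,.1085))
A,B=np.array(A),np.array(B);o=r.get_obs()
for Q in(A,B):
    p=np.polyfit(Q[:,0],Q[:,1],1);print(np.degrees(np.arctan(p[0])))
p=np.polyfit((A+B)[:,0]/2,(A+B)[:,1]/2,1);print("mid",np.degrees(np.arctan(p[0])),"lat at tcp",np.polyval(p,o["tcp_pos"][0])-o["tcp_pos"][1], "width",np.linalg.norm(A-B,axis=1)[[0,25,-1]])
E
```

```text
4.387894847939089
4.497213674885636
mid 4.442549304732932 lat at tcp 0.0001460749307233833 width [0.05595974 0.0561739  0.05602108]
```

play_rows(
  targets="1 0 0 -0.02 0; 1 0 0 -0.05 0; 1 0 0 -0.085 0; 1 0 0 -0.12 0; 1 0.01 -0.01 -0.15 0; 1 0.025 -0.035 -0.172 -0.02; 1 0.042 -0.065 -0.172 -0.04; 1 0.06 -0.097 -0.172 -0.06",
)

```text
clock: 5.52
tcp_pos: [0.4856, -0.1297, 0.2601]
orientation: [3.135, 0.185, 0.003]
contact_force: [0.3, 0.6, -1.5]
grip_width: 0.0554
gripper_force: 43.3
```

play_rows(
  targets="1 0.015 -0.032 0 -0.02; 1 0.03 -0.064 0 -0.04; 1 0.045 -0.096 0 -0.05; 1 0.062 -0.128 0 -0.06; 1 0.08 -0.16 0 -0.07; 1 0.1 -0.19 0 -0.08; 1 0.11 -0.215 0 -0.093; 1 0.115 -0.225 0 -0.093",
)

```text
clock: 6.18
tcp_pos: [0.5719, 0.1127, 0.2577]
orientation: [-3.12, -0.343, 0.003]
contact_force: [0.0, 0.6, -0.9]
grip_width: 0.0552
gripper_force: 43.3
```

play_rows(
  targets="1 0 0 0 0; 1 0 0 0 0; 1 0 0 0 0",
)

```text
clock: 6.43
tcp_pos: [0.5717, 0.1052, 0.2584]
orientation: [3.123, 0.33, -0.003]
contact_force: [0.1, -0.7, -1.6]
grip_width: 0.0551
gripper_force: 43.3
```

```bash
python3 - <<'E'
from h import *
o=r.get_obs();print(o["tcp_pos"],o["orientation"],np.degrees(2*np.arctan(o["orientation"][1]/o["orientation"][0])))
w=r.grab_frame("wrist");save("pics/w3.png",w)
save("pics/t3.png",r.grab_frame("top"));save("pics/s3.png",r.grab_frame("scene"))
E
```

```text
[0.57168894 0.10519182 0.25844175] [ 3.12287171e+00  3.29924549e-01 -2.77624923e-03] 12.061604711292075
```

View pics/w3.png

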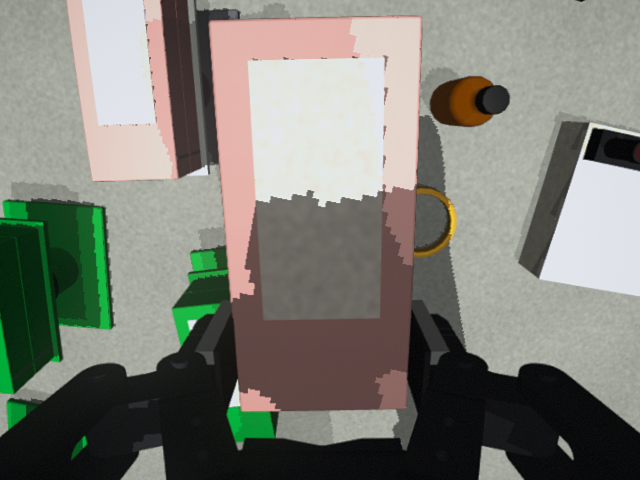

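```bash
python3 - <<'E'
from h import *
W=r.camera_info("wrist");T=r.camera_info("top");S=r.camera_info("scene")
im=cv2.imread("pics/w3.png")[...,::-1].astype(int)
lit=(((im[...,0]-im[...,1])>12)&(im[...,0]>150)); lit[:,200:]=0
L=[];Q=[];B=[]
for y in range(5,172,3):
    x=np.nonzero(lit[y])[0]; L.append((y,x[0]-.5)); Q.append((y,x[-1]+.5))
for x in range(98,172,3): B.append((x,np.nonzero(lit[:,x])[0][-1]+.5))
fit=lambda a:np.polyfit(*np.array(a,float).T,1)
pl,pq,pb=fit(L),fit(Q),fit(B)
def cor(p):
    y=180.
    for _ in range(20): x=np.polyval(p,y);y=np.polyval(pb,x)
    return x,y
cl,cr=cor(pl),cor(pq);print(cl,cr)
pt=np.array([[248,350],[103,382]])/5+[205,95]-.4
ps=np.array([[100,85],[200,52]])/4.21+[385,230]-.4
print("W-T",tri(W,cr,T,pt[0]),tri(W,cl,T,pt[1]))
print("W-S",tri(W,cr,S,ps[0]),tri(W,cl,S,ps[1]))
for z in(.132,.134,.136,.138):
    a,b=plane(W,*cl,z),plane(W,*cr,z);a2,b2=plane(W,np.polyval(pl,5),5,z),plane(W,np.polyval(pq,5),5,z)
    f=lambda d:np.degrees(np.arctan2(d[1],d[0])).round(2)
    e=a-b;u=(a2-a+b2-b);u/=np.linalg.norm(u)
    print(z,np.linalg.norm(e).round(4),"yaws",f(a2-a),f(b2-b),f(np.array([e[1],-e[0]])),"centre",((a+b)/2+.06*u).round(4))
# held carton
for z in (.276,.278,.28):
    F=[plane(W,*p,z) for p in((210,20.5),(421.5,15.5))];N=[plane(W,*p,z) for p in((239.5,411),(407,408.5))]
    c=(sum(F)+sum(N))/4;d=sum(F)-sum(N);print(z,c.round(4),f(d),np.linalg.norm(d)/2,np.linalg.norm(F[0]-F[1]),np.linalg.norm(N[0]-N[1]))
E
```

```text
(np.float64(90.90958115203), np.float64(181.07229663041568)) (np.float64(177.46502082546309), np.float64(179.11925081214338))
W-T (array([0.584929  , 0.1998916 , 0.13614791]), np.float64(0.0015487538929666459)) (array([0.57256274, 0.25350418, 0.13728051]), np.float64(0.0022736914411605677))
W-S (array([0.58441342, 0.20215604, 0.13253577]), np.float64(0.0007889625345276185)) (array([0.57212729, 0.25547126, 0.13420835]), np.float64(0.001325018993258798))
0.132 0.0568 yaws 13.07 13.12 12.84 centre [0.6363 0.2432 0.132 ]
0.134 0.0564 yaws 13.07 13.12 12.84 centre [0.6368 0.2424 0.134 ]
0.136 0.056 yaws 13.07 13.12 12.84 centre [0.6373 0.2416 0.136 ]
0.138 0.0556 yaws 13.07 13.12 12.84 centre [0.6377 0.2408 0.138 ]
0.276 [0.6052 0.1132 0.276 ] 13.01 0.12554279756712303 0.05763891578881184 0.05920510810339649
0.278 [0.6057 0.1133 0.278 ] 13.01 0.12356673543199304 0.05673167075996562 0.058273210976706714
0.28 [0.6063 0.1134 0.28  ] 13.01 0.12159067329686304 0.0558244257311194 0.05734131385001692
```

play_rows(
  targets="1 0.015 -0.03 0 0; 1 0.03 -0.06 0 0; 1 0.045 -0.09 0 0; 1 0.053 -0.11 0 0; 1 0.057 -0.119 0.01 0; 1 0.057 -0.119 0.03 0; 1 0.057 -0.119 0.055 0; 1 0.057 -0.119 0.08 0",
)

```text
clock: 7.25
tcp_pos: [0.603, 0.2337, 0.1781]
orientation: [3.123, 0.331, 0.001]
contact_force: [-0.2, 0.2, -1.9]
grip_width: 0.0553
gripper_force: 43.3
```

play_rows(
  targets="1 0 0 0.005 0; 1 0 0 0.01 0; 1 0 0 0.01 0; 1 0 0 0.01 0; 1 0 0 0.01 0",
)

```text
clock: 7.67
tcp_pos: [0.6037, 0.2358, 0.171]
orientation: [-3.123, -0.333, -0.004]
contact_force: [0.9, -0.3, -1.5]
grip_width: 0.0551
gripper_force: 43.4
```

```bash
python3 - <<'E'
from h import *
o=r.get_obs();print(o["tcp_pos"],o["orientation"],np.degrees(2*np.arctan(o["orientation"][1]/o["orientation"][0])),o["contact_force"],o["moment"])
s=r.grab_frame("scene");t=r.grab_frame("top");save("pics/s4.png",s);save("pics/t4.png",t);save("pics/w4.png",r.grab_frame("wrist"))
a=cv2.resize(s[190:350,360:500],(525,600));b=cv2.resize(t[70:210,195:265],(275,550));b=cv2.copyMakeBorder(b,0,50,0,0,0)
save("pics/c4.png",np.hstack([a,b]))
E
```

```text
[0.60365573 0.23583197 0.17100773] [-3.12316813 -0.3327292  -0.00413343] 12.162228035373255 [ 0.90588541 -0.34420356 -1.53125864] [-0.00777494  0.09485697  0.01083348]
```

View pics/c4.png

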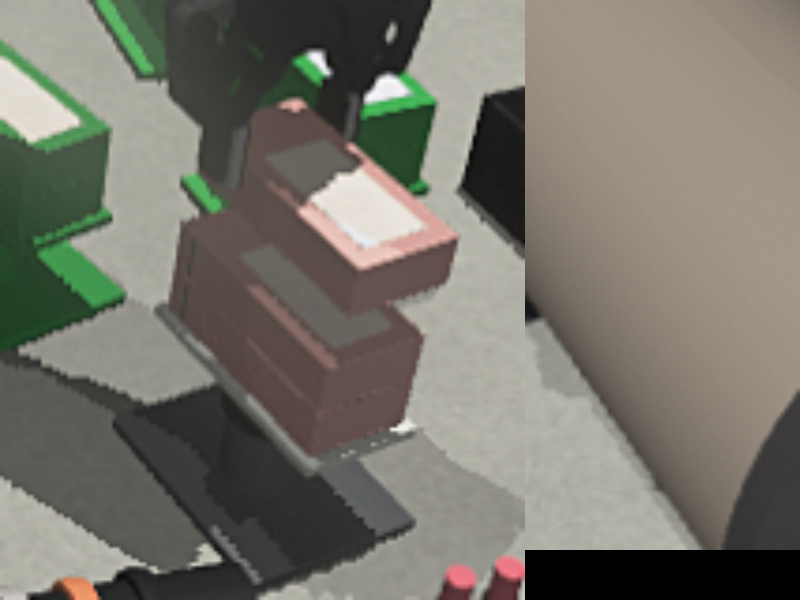

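play_rows(
  targets="1 -0.001 0.002 0.004 0; 1 -0.001 0.002 0.01 0; 1 -0.001 0.002 0.015 0; 1 -0.001 0.002 0.019 0; 1 -0.001 0.002 0.021 0; 1 -0.001 0.002 0.022 0; 1 -0.001 0.002 0.022 0",
)

```text
clock: 8.4
tcp_pos: [0.602, 0.2335, 0.1469]
orientation: [3.124, 0.334, -0.001]
contact_force: [-0.7, 0.2, -1.1]
grip_width: 0.0548
gripper_force: 43.4
```

play_rows(
  targets="1 0 0 0.001 0; 1 0 0 0.002 0; 1 0 0 0.003 0; 1 0 0 0.003 0",
)

```text
clock: 8.73
tcp_pos: [0.6021, 0.2335, 0.1442]
orientation: [3.124, 0.334, -0.0]
contact_force: [0.0, -0.7, -1.4]
grip_width: 0.055
gripper_force: 43.4
```

play_rows(
  targets="1 0 0 0.001 0; 1 0 0 0.002 0; 1 0 0 0.002 0",
)

```text
clock: 8.98
tcp_pos: [0.602, 0.2334, 0.1421]
orientation: [3.124, 0.334, -0.0]
contact_force: [0.2, -0.6, -1.3]
grip_width: 0.0552
gripper_force: 43.4
```

play_rows(
  targets="1 0 0 0.001 0; 1 0 0 0.001 0; 1 0 0 0.001 0",
)

```text
clock: 9.23
tcp_pos: [0.6021, 0.2335, 0.1412]
orientation: [3.124, 0.334, -0.0]
contact_force: [0.4, -0.5, -1.4]
grip_width: 0.0548
gripper_force: 43.4
```

play_rows(
  targets="1 0 0 0.001 0; 1 0 0 0.001 0; 1 0 0 0.001 0",
)

```text
clock: 9.48
tcp_pos: [0.6023, 0.2336, 0.1404]
orientation: [-3.124, -0.334, -0.001]
contact_force: [-1.0, 0.1, -0.9]
grip_width: 0.0551
gripper_force: 43.5
```

play_rows(
  targets="1 0 0 0.001 0; 1 0 0 0.001 0; 1 0 0 0.001 0",
)

```text
clock: 9.73
tcp_pos: [0.6023, 0.2337, 0.1403]
orientation: [-3.124, -0.334, -0.001]
contact_force: [-1.0, -1.9, 5.6]
grip_width: 0.0555
gripper_force: 44.1
```

play_rows(
  targets="1 0 0 0.001 0; 1 0 0 0.001 0; 1 0 0 0.001 0",
)

```text
clock: 9.98
tcp_pos: [0.6024, 0.2336, 0.1403]
orientation: [3.124, 0.333, 0.002]
contact_force: [-4.3, -2.9, 11.8]
grip_width: 0.0552
gripper_force: 44.8
```

```bash
python3 - <<'E'
from h import *
o=r.get_obs();print(o["tcp_pos"],o["contact_force"],o["moment"])
s=r.grab_frame("scene");save("pics/s5.png",s)
a=cv2.resize(s[220:340,380:500],(600,600),interpolation=cv2.INTER_CUBIC);save("pics/c5.png",a)
E
```

```text
[0.60235423 0.23360458 0.14027198] [-4.26449216 -2.93401445 11.83968082] [-0.48038555  1.01748612  0.04170798]
```

View pics/c5.png

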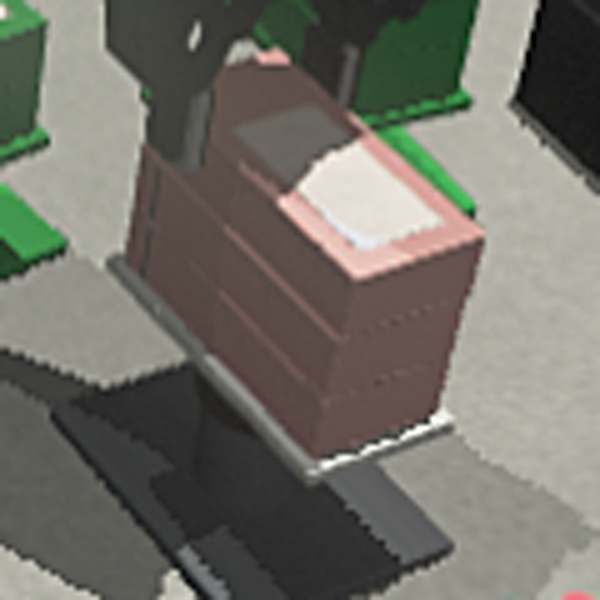

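play_rows(
  targets="1 0 0 -0.001 0; 1 0 0 -0.001 0; 0.4 0 0 -0.001 0; 0.2 0 0 -0.001 0; 0 0 0 -0.001 0; -0.4 0 0 -0.001 0; -1 0 0 -0.001 0; -1 0 0 -0.001 0",
  squeeze=20,
)

```text
clock: 10.7
tcp_pos: [0.6021, 0.2335, 0.139]
orientation: [3.124, 0.334, -0.0]
contact_force: [-0.3, 0.5, 0.3]
grip_width: 0.0812
gripper_force: 0.0
```

play_rows(
  targets="-1 0 0 0 0; -1 0 0 0 0; -1 0 0 0 0; -1 0 0 0 0; -1 0 0 0 0",
)

```text
clock: 11.12
tcp_pos: [0.6021, 0.2335, 0.1392]
orientation: [3.124, 0.334, -0.0]
contact_force: [0.2, -0.6, 0.1]
grip_width: 0.0852
gripper_force: 0.0
```

Released; rise straight up, then back off and check.

play_rows(
  targets="-1 0 0 -0.01 0; -1 0 0 -0.03 0; -1 0 0 -0.055 0; -1 0 0 -0.085 0; -1 0 0 -0.115 0; -1 -0.02 0 -0.13 0; -1 -0.05 0.02 -0.14 0; -1 -0.07 0.04 -0.14 0",
)

```text
clock: 11.78
tcp_pos: [0.5413, 0.1814, 0.2829]
orientation: [-3.121, -0.339, -0.007]
contact_force: [-0.1, -0.1, 0.2]
grip_width: 0.0856
gripper_force: 0.0
```

play_rows(
  targets="-1 -0.02 0.03 0 0; -1 -0.03 0.05 0 0; -1 -0.03 0.05 0 0; -1 -0.03 0.05 0 0; -1 -0.03 0.05 0 0",
)

```text
clock: 12.2
tcp_pos: [0.5237, 0.1254, 0.2801]
orientation: [-3.123, -0.334, -0.002]
contact_force: [0.4, 0.6, -0.1]
grip_width: 0.0854
gripper_force: 0.0
```

```bash
python3 - <<'E'
from h import *
o=r.get_obs();print(o["clock"],o["tcp_pos"],o["contact_force"])
W=r.camera_info("wrist");w=r.grab_frame("wrist");save("pics/w6.png",w);s=r.grab_frame("scene");save("pics/s6.png",s)
print(W["position"],W["rotation"])
a=cv2.resize(w,(450,338));b=cv2.resize(s[210:330,380:500],(338,338),interpolation=cv2.INTER_CUBIC);save("pics/c6.png",np.hstack([a,b]))
E
```

```text
12.2 [0.52365627 0.12535553 0.2800912 ] [ 0.37752362  0.57552539 -0.10075489]
[0.59283557 0.14028995 0.42409864] [ 2.26461781 -1.82707969 -0.26224154]
```

View pics/c6.png

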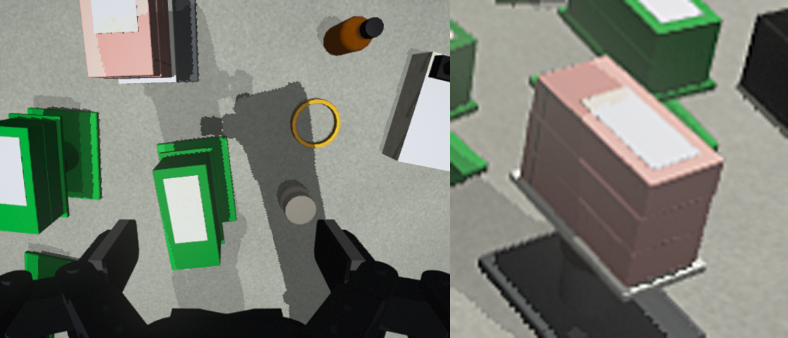

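The carton lies flush and in line on the pile, and nothing else has moved. I'm handing in.

```bash
python3 -c "
from bench import r
print(r.hand_in())"
```

```text
the job is handed in; nothing more can be done
None
```

The carton was drawn straight out of its bay, lowered until it rested on the pedestal's pile, then released; in the last pictures it sits flush and lined up, with nothing else seen to have moved, and I handed the job in at about 12 s.

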